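Set the cutter gauge to its click stop

TASK

Get the tool-setting gauge ready for a reading: first tilt the readout screen up to 45 degrees by the tab at its far edge and let it stand there, then take the gauge's carriage by its upright handle and slide it along the rail towards the cutter until its ball clicks into the notch, without running past. Finish still holding the handle, with the carriage resting in the notch, and leave the loose things around where they are.

Things in the scene. Friction and masses are not known exactly. Their poses are not given: they have to be found in the camera images.
- readout: foot of the tilting readout, a grey slab 150 (x) x 180 (y) x 20 mm fixed to the table; origin at the centre of its underside, z up. The screen panel lies on it, hinged along the slab's -x edge (the edge nearer the robot). Readout and gauge stand side by side and may change places.
- tilt (a joint): tilt of the screen panel in rad: 0 lying flat, growing as its far (+x) edge rises, stop at 1.3; 45 degrees = 0.785. Starts between 0 and 0.15. The hinge is stiff (about 0.55 N m of friction, so 4 to 7 N at the tab) and stays where it is left.
- panel: screen panel 138 x 178 x 12 mm, screen on its upper face; origin on the hinge axis, x along the panel away from the hinge, z out of the screen
- panel_hinge (a point): point on the hinge axis, mid-length; the axis is the readout's y axis, 26 mm above the table
- tab (a point): middle of the black pull tab on the panel's upper face near its far edge, 125 mm from the hinge axis along the panel. The tab is 14 mm thick along the panel, 26 mm wide along the hinge axis and 36 mm high, square to the panel; this point is on its centre line, 12 mm below its top and 24 mm above the panel's face; its axes turn with the panel (y the hinge, z out of the screen).
- gauge: tool-setting gauge fixed to the table: dark stone base 180 (x) x 360 (y) x 25 mm, origin at the centre of its underside, z up; a steel rail along its y axis carries the carriage, with end blocks 53 mm high at both ends
- travel (a joint): position of the carriage along the rail in m: 0 at the -y end of the gauge, growing towards the gauge's +y, stop at 0.18. Starts between 0 and 0.04; the notch lies at about 0.09 to 0.15 (see notch). Sliding friction about 1.5 N, plus little more from the ball; it does not move by itself.
- carriage: aluminium carriage on the rail, 70 (x) x 60 (y) x 22 mm with a small stylus towards +x; origin at the centre of its underside, 42 mm above the table, at x = -35 mm of the gauge; axes as the gauge's
- handle (a point): middle of the upright black handle fixed on the carriage: a square post 22 x 22 mm and 45 mm high, sides along the gauge's x and y, standing on the middle of the carriage from 64 to 109 mm above the table; this point is on its centre line, 94 mm above the table
- ball_spot (a point): lowest reach of the carriage's sprung steel ball (12 mm across), under the carriage's edge, at the same place along the rail (same y in the gauge) as the handle's centre; moves with the carriage
- strip: notched steel strip beside the rail (top 40 mm above the table), clamped at different places along the rail from day to day; origin level with the notch along the rail, at the gauge's x = 0, on the stone base; axes as the gauge's. It also carries the brass cutter (10 mm across, on a dark block, top 103 mm above the table) exactly opposite the notch, at x = +58 mm, beyond the rail.
- notch (a point): middle of the notch, a cross groove 9 mm wide in the strip's top, open to view in front (-x) of the carriage; axes as the gauge's. With ball_spot at the same y as notch (gauge frame) the ball is seated. From about 4 mm before the middle the ball pulls the carriage in; past the middle about 7 to 9 N is needed to push it out again.
- collet: loose steel collet, 26 mm across and 34 mm high, standing on the gauge's base; to be left alone; origin at the centre of its underside
- oiler: loose white bottle, 56 mm across and 130 mm high; to be left alone; origin at the centre of its underside
- riser: loose steel block 50 x 75 x 25 mm with two holes; to be left alone; origin at the centre of its underside
- tray: loose steel tray 100 x 150 x 30 mm; to be left alone; origin at the centre of its underside
- tin: loose tin, 66 mm across and 70 mm high; to be left alone; origin at the centre of its underside
- brush: loose hand brush 170 mm long, lying; to be left alone

How it is judged (in metres and radians):
On the way, in this order (a step that is already met when the one before it is completed fails the run):
1. the readout stands at 45 degrees (within about 6.5) and has been let go (value of joint tilt between 0.67 and 0.9 rad and contact force between the fingers and panel below 0.1 N), for 0.3 s.
2. the carriage is held by its handle with the ball in the notch (within 3 mm) (y of ball_spot in the frame of notch between -0.003 and 0.003 m and contact force between the fingers and carriage above 2 N), for 0.3 s.
At the end, for the whole second after the job is handed in: The panel stands between 0.67 and 0.90 rad (45 degrees, about 6.5 either way); the ball is within 3 mm of the notch's middle along the rail, at rest, and the fingers still bear on the handle with more than 2 N: the program ends holding (all of step 2 and value of joint tilt between 0.67 and 0.9 rad and velocity of joint travel between -0.01 and 0.01 m/s); the arm keeps its last pose, push and grip.
It fails at once if the carriage is run past the notch by more than 15 mm (y of ball_spot in the frame of notch above 0.015 m).
It fails at once if a loose thing is pushed away by more than 40 mm (distance of any of collet, oiler, riser, tray, tin, brush from where it was at the start of the episode above 0.04 m).
It also fails if it takes over 64 s, if anything falls off the work surface, if the arm or the gripper's body presses on something with over 40 N, if the wrist force passes 120 N, or if a joint passes its speed limit or range.

ROBOT

A 6-joint arm with a two-finger parallel gripper is mounted at the origin on the work surface. World frame = base frame: x ahead of the robot, y to its left, z up, the work surface at z = 0. Lengths are in mm, angles in rad, forces in N, time in s.
With the tool pointing down it reaches from about 275 to 750 mm from the base axis. Payload 10.2 kg.
Tool frame: the origin (TCP) lies at the very end of the fingers, on their centre line; the grasp point (between the pads) lies 19 mm behind it; z points along the fingers, y is the line along which they close (so a half turn about z gives the same grasp; the last joint's range is limited). The gripper opens to 85 mm and grips with 20 to 120 N. Pads are 22 mm wide; open, the fingers measure 114 mm over their backs; the gripper's body (76 mm by 85 mm) begins 54 mm behind the grasp point. The pads swing forward as they close: fully open they stand 13 mm farther back than shut.
Start: joints at [-1.442, 0.313, 1.498, -0, 1.331, -0.223], TCP at [180.896, -492.857, 231.294] pointing down, gripper open.
Joint ranges: [-2.94, 2.94], [-0.97, 2.17], [0.19, 2.56], [-1.23, 4.37], [0.02, 3.11], [-2.88, 2.88]. Speed limits (rad/s): [2.39, 2.39, 3.01, 3.14, 3.14, 3.14].

INTERFACE

Orientations are given as a unit quaternion [w, x, y, z].
In Python, from rig import ctrl gives the robot as it stands.
- The arm moves only by the shell command python3 -m inch 'ROWS' [OPENING] [FORCE]. ROWS is text: rows parted by semicolons, each of 6 numbers parted by spaces: the shift along the tool's x, y, z in mm, then the turn, a rotation vector about the tool's x, y, z in units of 6 degrees (1.0 is 6 degrees). A call has exactly 10 rows; each row shifts and turns the commanded pose from where the row before left it, along the tool's axes as they then stand; what a row does not reach is not made up. A row lasts 1/12 s, in which the tool goes at most 41.7 mm and 7.16 degrees, less where a joint would pass 70% of its speed; a pose out of reach is approached as far as the arm can. A call with a gripper value outside its range is refused whole. OPENING is the opening, from 0 (shut) to 1 (fully open), set as the call begins (- or left out, the last holds). The fingers move at their own pace and stop on an object; FORCE is the grip in N (left out, the last holds). Time passes only in rows, so rows that do not move let the fingers close, or fill a call up. It gives the time, the measured TCP pose, the force, the opening and the grip force at its end, in the units of the state.
- ctrl.sense(): the state, without advancing time (a new reading comes with each control period).
- ctrl.capture(name): name is "scene" or "side" or "wrist"; returns a dict with "image" (480x640x3 uint8, red, green, blue), "intrinsics" (3x3 intrinsics, pixels), "rvec" (rotation vector, rad) and "tvec" (3), from world to camera coordinates, as OpenCV has them. Camera axes: x right, y down, z forward; pixel columns grow to the right and rows downward; lengths in mm; the calibration is good to about 2 mm. A picture is of the moment at which its call begins. There is no depth.
- ctrl.finish_job(): hands the job in; it is judged then, once.
The state is a dict: "time_s": time; "joints": joint angles; "dq": joint speeds; "tau": joint torques, N m; "eef_pos": TCP position; "ee_rot": TCP orientation; "force": force on the tool from outside, world axes, zero at the start; "wrist_torque": the same for the moment, N m; "grip_width": opening from 0.0 (shut) to 1.0 (fully open); "grip_force": force on a finger pad.
Only numpy, scipy, OpenCV 4.12 (cv2) and the standard library are available. Lean on these libraries where they do the work, as an engineer would, in place of code of your own. Each camera call takes 0.05 s, during which the arm holds its last target. There are 200 camera calls.

## Working session

There is one attempt and no reset: what is moved stays moved. The work goes in short steps, Python scripts to look and compute and a shell command to move; the robot and the scene stay as the last step left them, time stands still between calls to the robot, and variables do not carry over. Pictures are saved under pics/ and viewed, at most 10 in all, crops included, and the job is handed in when it is done.

```bash
mkdir -p pics; cat > h.py <<'E'
import numpy as np, cv2
from rig import ctrl
def cap(n,f=None):
    c=ctrl.capture(n)
    if f: cv2.imwrite('pics/'+f,cv2.cvtColor(c['image'],cv2.COLOR_RGB2BGR))
    return c
def ray(c,uv):
    R=cv2.Rodrigues(np.array(c['rvec'],float))[0];t=np.array(c['tvec'],float).ravel()
    d=R.T@np.linalg.inv(np.array(c['intrinsics']))@np.array([uv[0],uv[1],1.]);return -R.T@t,d
def onz(c,uv,z):
    o,d=ray(c,uv);return o+d*(z-o[2])/d[2]
def proj(c,P):
    return cv2.projectPoints(np.array(P,float).reshape(-1,3),np.array(c['rvec'],float),np.array(c['tvec'],float),np.array(c['intrinsics'],float),None)[0].reshape(-1,2)
def tri(c1,u1,c2,u2):
    A=[];b=[]
    M=np.zeros((3,3));v=np.zeros(3)
    for c,u in((c1,u1),(c2,u2)):
        o,d=ray(c,u);d/=np.linalg.norm(d);Q=np.eye(3)-np.outer(d,d);M+=Q;v+=Q@o
    return np.linalg.solve(M,v)
E
python3 - <<'E'
from h import *
import pickle
d={n:cap(n,n+'0.png') for n in('scene','side','wrist')}
pickle.dump(d,open('d0.pkl','wb'))
for n,c in d.items(): print(n,ray(c,(320,240)))
print(ctrl.sense())
E
```

```text
scene (array([ 896.82161081, -501.06722862, 1074.96127523]), array([-0.26400671,  0.4194078 , -0.86859729]))
side (array([ 276.93582827, -944.99219482, 1300.91771768]), array([ 0.18965114,  0.60229402, -0.77542119]))
wrist (array([ 257.25104483, -465.3084721 ,  373.57964281]), array([-0.30046647, -0.11816576, -0.94651454]))
{'time_s': 0.15, 'joints': array([-1.44238258e+00,  3.13307371e-01,  1.49818141e+00,  3.39539324e-05,
        1.33099856e+00, -2.23437803e-01]), 'dq': array([ 0.0012929 , -0.00031789, -0.00235707,  0.00167322, -0.00113938,
       -0.00064355]), 'tau': array([ 1.68295039e-03, -4.12366855e+01, -2.59797245e+01, -2.09257855e-04,
        3.21233994e-03,  1.63506030e-05]), 'eef_pos': array([ 180.890933  , -492.67968563,  230.90431108]), 'ee_rot': array([-4.46056234e-04,  9.84565541e-01,  1.75015702e-01,  3.77170097e-05]), 'force': array([ 0.395089  ,  0.32452488, -0.18015986]), 'wrist_torque': array([-0.06002618,  0.00830147, -0.02905476]), 'grip_force': 0.0, 'grip_width': 0.9965658507115229}
```

View pics/scene0.png

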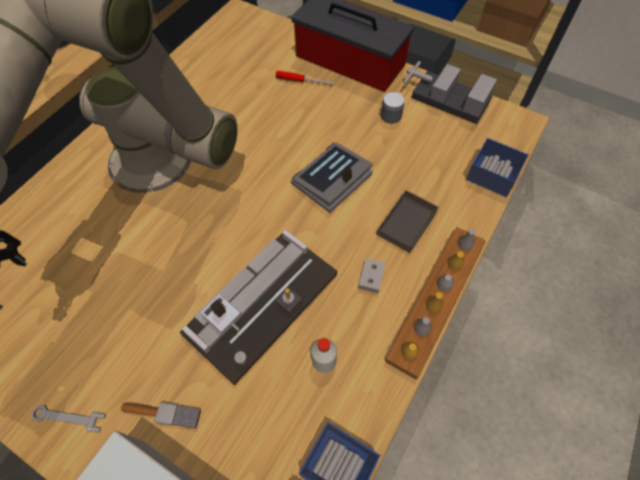

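View pics/side0.png

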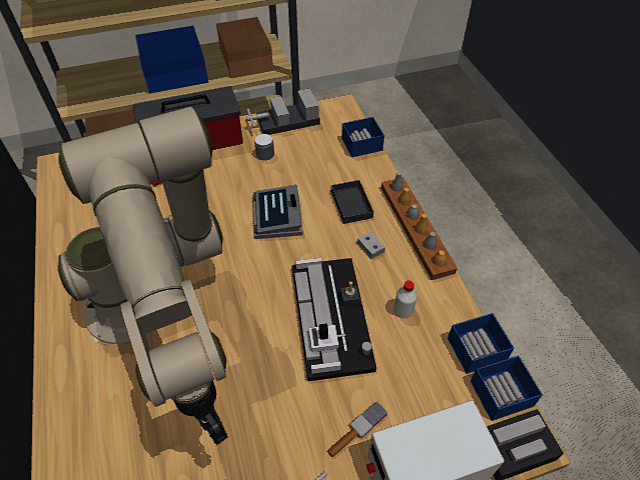

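The scene view shows the gauge around (260,300), with its handle at (218,310), the cutter at (288,292) and the readout at (332,177) with its tab at (346,173). In the side view the handle is at (323,331), the cutter at (350,288) and the tab at (293,200). I'll zoom in on all four regions in one montage.

```bash
python3 - <<'E'
from h import *
import pickle
d=pickle.load(open('d0.pkl','rb'))
def cr(n,x,y,w,h):
    im=d[n]['image'][y:y+h,x:x+w,::-1]; im=cv2.resize(im,(400,300),interpolation=cv2.INTER_CUBIC)
    for k in range(0,w,10): cv2.line(im,(k*400//w,0),(k*400//w,4 if k%50 else 12),(0,255,255),1)
    for k in range(0,h,10): cv2.line(im,(0,k*300//h),(4 if k%50 else 12,k*300//h),(0,255,255),1)
    return im
a=np.vstack([np.hstack([cr('scene',180,225,160,160*3//4+40),cr('side',270,250,120,135)]),np.hstack([cr('scene',285,140,100,75),cr('side',240,175,80,66)])])
cv2.imwrite('pics/m.png',a)
E
```

```text
(no output)
```

View pics/m.png

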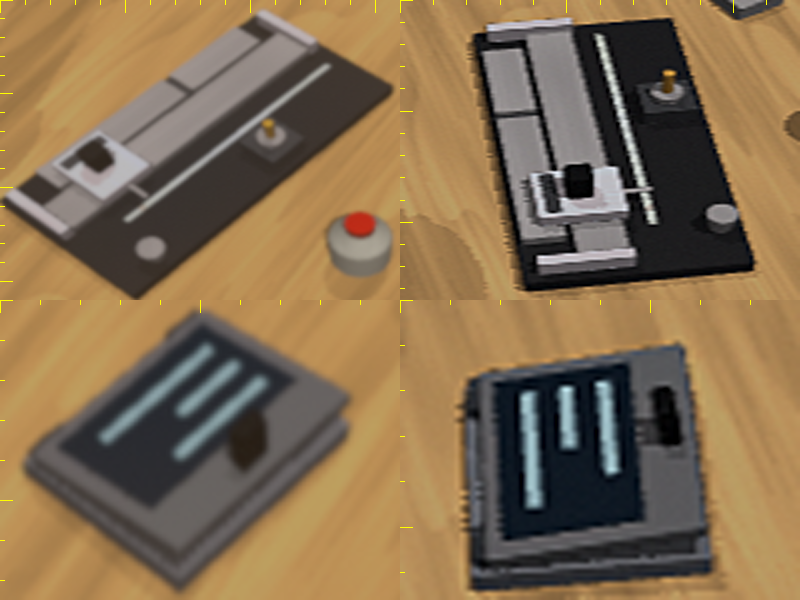

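```bash
python3 - <<'E'
from h import *
import pickle
np.set_printoptions(precision=1,suppress=True)
d=pickle.load(open('d0.pkl','rb'));S,D=d['scene'],d['side']
s=lambda x,y:(180+x*.4,225+y*.5333); e=lambda x,y:(270+(x-400)*.3,250+y*.45)
s2=lambda x,y:(285+x*.25,140+(y-300)*.25); e2=lambda x,y:(240+(x-400)*.2,175+(y-300)*.22)
for nm,a,b,z in[('cutter',s(268,122),e(670,71),103),('handle',s(97,146),e(579,169),109),('notch',s(178,85),e(515,114),40),('baseFR',s(392,90),e(670,20),25),('baseNR',s(137,297),e(753,268),15),
 ('tab',s2(247,443),e2(667,415),70),('panFL',s2(348,397),e2(683,347),40),('panFR',s2(180,562),e2(708,533),40),('panNR',s2(28,460),e2(475,560),36),('collet',s(150,243),e(722,213),59),('riser',(371,275),(371,245),25),('oiler',(324,345),(408,287),130)]:
    print(nm,'tri',tri(S,a,D,b),'scene@z',onz(S,a,z),'side@z',onz(D,b,z))
for p in[(475,38),(670,20),(753,268),(523,288)]: print('base side',onz(D,e(*p),25))
E
```

```text
cutter tri [ 604.9 -179.4  103.1] scene@z [ 604.8 -179.3  103. ] side@z [ 605.  -179.4  103. ]
handle tri [ 492.4 -283.6  102. ] scene@z [ 494.3 -283.7  109. ] side@z [ 491.7 -289.2  109. ]
notch tri [ 479.1 -157.    33.3] scene@z [ 482.  -159.7   40. ] side@z [ 477.8 -160.6   40. ]
baseFR tri [658.  -46.7  14.8] scene@z [661.3 -52.9  25. ] side@z [654.4 -51.7  25. ]
baseNR tri [ 598.3 -396.5    2.8] scene@z [ 600.9 -396.4   15. ] side@z [ 596.  -403.1   15. ]
tab tri [548.9 193.1  65. ] scene@z [551.2 188.4  70. ] side@z [547.6 190.   70. ]
panFL tri [582.3 277.1  42.5] scene@z [581.5 279.1  40. ] side@z [582.9 279.4  40. ]
panFR tri [549.1 105.1  36.5] scene@z [551.  101.5  40. ] side@z [548. 104.  40.]
panNR tri [408.5 136.7  20.6] scene@z [417.9 123.2  36. ] side@z [405.9 128.5  36. ]
collet tri [ 587.1 -347.    56.5] scene@z [ 586.4 -345.2   59. ] side@z [ 587.5 -350.6   59. ]
riser tri [734.4 -10.1  12.5] scene@z [735.8 -14.8  25. ] side@z [730.2 -20.3  25. ]
oiler tri [ 741.  -247.2  112.2] scene@z [ 743.8 -251.7  130. ] side@z [ 734.1 -257.7  130. ]
base side [480.8 -26.8  25. ]
base side [654.4 -51.7  25. ]
base side [ 593.5 -407.3   25. ]
base side [ 418.8 -376.6   25. ]
```

The tab, handle, notch and cutter agree between the two views. Gauge yaw is about -9.5° and readout yaw about -11°. Next I move above the tab and turn the tool to -11°.

```bash
python3 -m inch '29 -26 3 0 0 0;29 -26 3 0 0 0;29 -26 3 0 0 0;29 -26 3 0 0 0;29 -26 3 0 0 0;29 -26 3 0 0 0;29 -26 3 0 0 0;29 -26 3 0 0 0;29 -26 3 0 0 0;29 -26 3 0 0 0' 1 40
python3 -m inch '29 -26 3 0 0 0;29 -26 3 0 0 0;29 -26 3 0 0 0;29 -26 3 0 0 0;29 -26 3 0 0 0;29 -26 3 0 0 0;29 -26 3 0 0 0;29 -26 3 0 0 0;29 -26 3 0 0 0;29 -26 3 0 0 0'
python3 -m inch '0 0 0 0 0 .57;0 0 0 0 0 .57;0 0 0 0 0 .57;0 0 0 0 0 .57;0 0 0 0 0 .57;0 0 0 0 0 .57;0 0 0 0 0 .57;0 0 0 0 0 .57;0 0 0 0 0 .57;0 0 0 0 0 0'
python3 - <<'E'
from h import *
import pickle
pickle.dump([cap('wrist','w1.png'),ctrl.sense()],open('d1.pkl','wb'))
E
```

```text
time_s: 0.98
eef_pos: [363.9, -147.0, 201.2]
ee_rot: [0.0, 0.985, 0.175, 0.0]
force: [0.5, 0.3, -0.1]
grip_width: 0.999
grip_force: 0.0
time_s: 1.82
eef_pos: [546.6, 197.2, 170.8]
ee_rot: [0.0, 0.985, 0.175, -0.0]
force: [0.8, -0.6, 0.4]
grip_width: 0.995
grip_force: 0.0
time_s: 2.65
eef_pos: [546.1, 195.1, 171.0]
ee_rot: [0.0, 0.996, -0.094, -0.0]
force: [0.1, -0.6, 0.5]
grip_width: 1.004
grip_force: 0.0
```

View pics/w1.png

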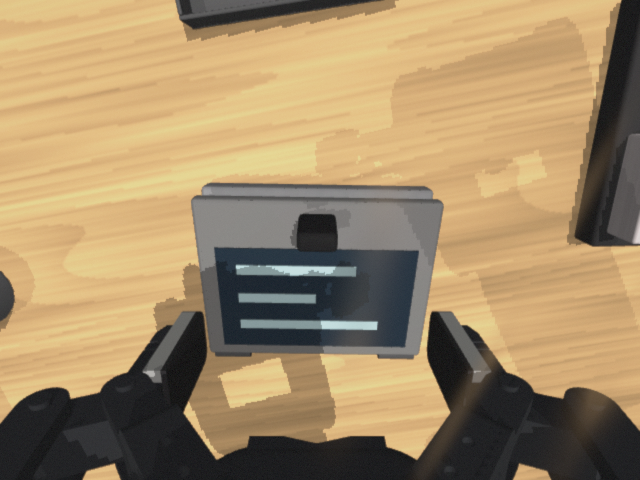

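The tab blob spans (297–338, 214–250), the panel looks square to the image, and the panel's far edge is at row ~197.

```bash
python3 - <<'E'
from h import *
import pickle
np.set_printoptions(precision=1,suppress=True)
c,s=pickle.load(open('d1.pkl','rb'))
print(ray(c,(320,240))[0])
for p,z in[((298,250),77),((338,250),77),((300,214),40),((336,214),40),((192,198),42),((442,204),42),((209,354),32),((424,357),32),((205,187),20),((432,190),20)]: print(p,z,onz(c,p,z))
im=cv2.cvtColor(c['image'],cv2.COLOR_RGB2GRAY);print(im[205:256,310:330].mean(1).astype(int))
E
```

```text
[626.1 179.5 313.7]
(298, 250) 77 [541.9 207.8  77. ]
(338, 250) 77 [537.1 182.1  77. ]
(300, 214) 40 [556.  205.1  40. ]
(336, 214) 40 [551.1 179.2  40. ]
(192, 198) 42 [582.5 278.5  42. ]
(442, 204) 42 [544.8 103.1  42. ]
(209, 354) 32 [447.4 306.8  32. ]
(424, 357) 32 [410.2 126.8  32. ]
(205, 187) 20 [585.4 274.3  20. ]
(432, 190) 20 [550.7 103.5  20. ]
[125 128 130 131 128 123 121 119 105  50  26  26  26  26  26  26  25  26
  26  25  26  26  26  25  26  27  27  28  33  38  39  41  41  42  41  41
  41  40  40  39  39  38  38  38  38  35  37  48  52  52  52]
```

```bash
python3 -m inch '1.7 1.3 12 0 0 0;0 0 12 0 0 0;0 0 12 0 0 0;0 0 12 0 0 0;0 0 12 0 0 0;0 0 12 0 0 0;0 0 12 0 0 0;0 0 12 0 0 0;0 0 12 0 0 0;0 0 11 0 0 0'
python3 -m inch '0 0 0 0 0 0;0 0 0 0 0 0;0 0 0 0 0 0;0 0 0 0 0 0;0 0 0 0 0 0;0 0 0 0 0 0;0 0 0 0 0 0;0 0 0 0 0 0;0 0 0 0 0 0;0 0 0 0 0 0' 0 40
```

```text
time_s: 3.53
eef_pos: [547.5, 193.5, 51.3]
ee_rot: [0.0, 0.996, -0.092, -0.0]
force: [0.7, 0.1, 0.7]
grip_width: 1.003
grip_force: 0.0
time_s: 4.37
eef_pos: [548.2, 194.5, 53.1]
ee_rot: [-0.001, 0.996, -0.093, 0.001]
force: [1.6, 6.0, 0.5]
grip_width: 0.296
grip_force: 43.3
```

```bash
python3 -m inch '-1.04 0 -4.36 0 .342 0;-1.04 0 -4.36 0 .342 0;-1.04 0 -4.36 0 .342 0;-1.04 0 -4.36 0 .342 0;-1.04 0 -4.36 0 .342 0;-1.04 0 -4.36 0 .342 0;-1.04 0 -4.36 0 .342 0;-1.04 0 -4.36 0 .342 0;-1.04 0 -4.36 0 .342 0;-1.04 0 -4.36 0 .342 0'
```

```text
time_s: 5.2
eef_pos: [531.2, 198.1, 94.0]
ee_rot: [0.015, 0.979, -0.091, 0.179]
force: [5.7, 10.9, -7.0]
grip_width: 0.292
grip_force: 43.5
```

```bash
python3 -m inch '-1.04 0 -4.36 0 .342 0;-1.04 0 -4.36 0 .342 0;-1.04 0 -4.36 0 .342 0;-1.04 0 -4.36 0 .342 0;-1.04 0 -4.36 0 .342 0;-1.04 0 -4.36 0 .342 0;-1.04 0 -4.36 0 .342 0;-1.04 0 -4.36 0 .342 0;-1.04 0 -4.36 0 .342 0;0 0 0 0 0 0'
python3 - <<'E'
from h import *
import pickle
d={n:cap(n) for n in('scene','side','wrist')}
pickle.dump([d,ctrl.sense()],open('d2.pkl','wb'))
cv2.imwrite('pics/m2.png',np.hstack([cv2.resize(d['side']['image'][150:270,220:340,::-1],(400,400),interpolation=cv2.INTER_CUBIC),cv2.resize(d['wrist']['image'][:,:,::-1],(400,400))]))
E
```

```text
time_s: 6.03
eef_pos: [503.0, 204.0, 123.9]
ee_rot: [0.029, 0.94, -0.081, 0.33]
force: [-2.5, 24.7, -16.8]
grip_width: 0.298
grip_force: 50.0
```

View pics/m2.png

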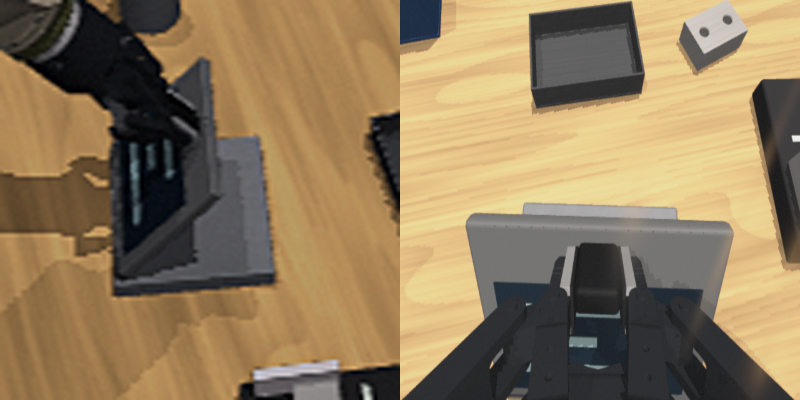

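```bash
python3 -m inch '0 0 0 0 0 0;0 0 0 0 0 0;0 0 0 0 0 0;0 0 0 0 0 0;0 0 0 0 0 0;0 0 0 0 0 0;0 0 0 0 0 0;0 0 0 0 0 0;0 0 0 0 0 0;0 0 0 0 0 0' 1
python3 -m inch '0 0 -4 0 0 0;0 0 -10 0 0 0;0 0 -12 0 0 0;0 0 -12 0 0 0;0 0 -12 0 0 0;0 0 -12 0 0 0;0 0 -12 0 0 0;0 0 -12 0 0 0;0 0 -12 0 0 0;0 0 0 0 0 0'
python3 - <<'E'
from h import *
import pickle
d={n:cap(n) for n in('scene','side','wrist')}
pickle.dump([d,ctrl.sense()],open('d3.pkl','wb'))
cv2.imwrite('pics/m3.png',np.hstack([cv2.resize(d['side']['image'][150:270,220:340,::-1],(400,400),interpolation=cv2.INTER_CUBIC),cv2.resize(d['scene']['image'][120:240,270:390,::-1],(400,400),interpolation=cv2.INTER_CUBIC)]))
E
```

```text
time_s: 7.02
eef_pos: [505.2, 201.0, 125.6]
ee_rot: [0.03, 0.939, -0.087, 0.33]
force: [-0.4, -0.3, 1.1]
grip_width: 1.001
grip_force: 0.0
time_s: 7.85
eef_pos: [444.5, 212.8, 203.9]
ee_rot: [0.03, 0.939, -0.086, 0.331]
force: [-0.5, 1.0, 0.5]
grip_width: 0.997
grip_force: 0.0
```

View pics/m3.png

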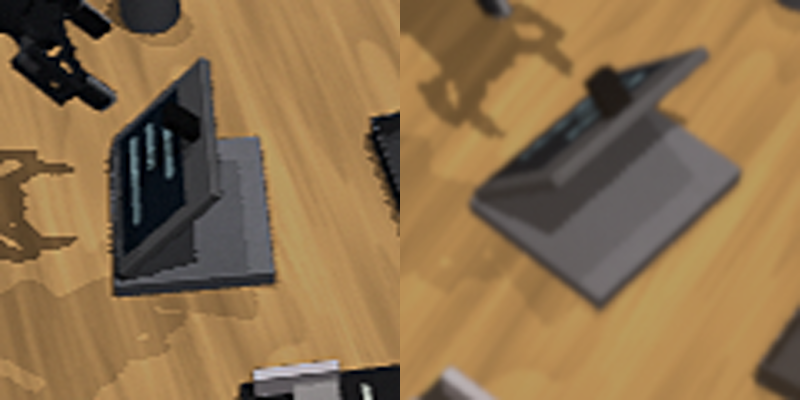

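The panel stands with its far-right corner at (218,196) in the left crop and (555,183) in the right crop, and its far-left corner at (209,62) and (706,52).

```bash
python3 - <<'E'
from h import *
import pickle
np.set_printoptions(precision=2,suppress=True)
d,s=pickle.load(open('d3.pkl','rb'))
e=lambda x,y:(220+x*.3,150+y*.3); S=lambda x,y:(270+(x-400)*.3,120+y*.3)
for a,b in[((218,196),(555,183)),((209,62),(706,52))]:
    P=tri(d['side'],e(*a),d['scene'],S(*b));r=(P-[428,217,26])@[.982,-.19,0];h=P[2]-26;print(P,r,h,np.arctan2(h,r),np.hypot(r,h))
print(s['ee_rot'],s['joints'])
E
```

```text
[503.47 114.18 124.65] 93.64926744963483 98.64756675628762 0.8113849360807983 136.02032098473174
[540.67 282.73 126.66] 98.14823269480786 100.65951541967873 0.7980292061738868 140.589521749093
[ 0.03  0.94 -0.09  0.33] [ 0.38  0.08  2.03 -0.7   0.55  2.66]
```

Tilt is about 0.80 rad and the tab is released. I'll turn the tool upright and move above the handle.

```bash
python3 -m inch '0 0 0 0 -.645 0;0 0 0 0 -.645 0;0 0 0 0 -.645 0;0 0 0 0 -.645 0;0 0 0 0 -.645 0;0 0 0 0 -.645 0;0 0 0 0 -.645 0;0 0 0 0 -.645 0;0 0 0 0 -.645 0;0 0 0 0 -.645 0'
python3 -m inch '7 24 .7 0 0 0;7 24 .7 0 0 0;7 24 .7 0 0 0;7 24 .7 0 0 0;7 24 .7 0 0 0;7 24 .7 0 0 0;7 24 .7 0 0 0;7 24 .7 0 0 0;7 24 .7 0 0 0;7 24 .7 0 0 0'
python3 -m inch '7 24 .7 0 0 0;7 24 .7 0 0 0;7 24 .7 0 0 0;7 24 .7 0 0 0;7 24 .7 0 0 0;7 24 .7 0 0 0;7 24 .7 0 0 0;7 24 .7 0 0 0;7 24 .7 0 0 0;7 24 .7 0 0 0'
python3 - <<'E'
from h import *
import pickle
pickle.dump([cap('wrist','w4.png'),ctrl.sense()],open('d4.pkl','wb'))
E
```

```text
time_s: 8.83
eef_pos: [445.2, 211.9, 201.4]
ee_rot: [-0.0, 0.996, -0.092, -0.002]
force: [-0.8, -0.3, 0.7]
grip_width: 0.999
grip_force: 0.0
time_s: 9.67
eef_pos: [469.8, -38.1, 194.2]
ee_rot: [0.0, 0.996, -0.092, -0.0]
force: [0.3, 0.6, -0.3]
grip_width: 1.005
grip_force: 0.0
time_s: 10.5
eef_pos: [494.5, -286.9, 186.9]
ee_rot: [-0.0, 0.996, -0.092, -0.0]
force: [0.3, 0.8, 0.3]
grip_width: 0.992
grip_force: 0.0
```

View pics/w4.png

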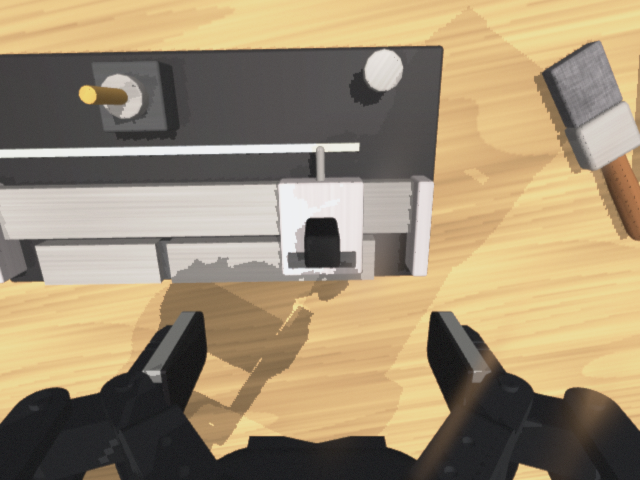

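The notch gap is at columns 158–168 with its near end at row ~281. The carriage spans columns 279–363, the top of the handle is around (322,256), and the cutter's brass tip is at (88,95).

```bash
python3 - <<'E'
from h import *
import pickle
np.set_printoptions(precision=1,suppress=True)
c,s=pickle.load(open('d4.pkl','rb'))
im=c['image'].astype(int);g=im.mean(2)
for r in(248,255,262,270,276): 
    print(r,'gap',g[r,150:178].astype(int))
for r in(190,200): print(r,'car',g[r,272:286].astype(int),g[r,356:370].astype(int))
for r in(245,250,258): print(r,'han',g[r,300:312].astype(int),g[r,332:346].astype(int))
print('col322',g[210:275,322].astype(int))
L={'cutter':((88,95),103),'base FL?':((20,54),25),'baseFR':((441,47),25),'str L':((0,148+7),40),'nearstripL':((45,283),40),'nearstripR':((275,279),40),
'carTL':((280,180),64),'carTR':((363,180),64),'carBL':((281,274),64),'carBR':((362,274),64),'hanTopNL':((307,267),109),'hanTopNR':((340,267),109)}
for k,(p,z) in L.items(): print(k,onz(c,p,z))
E
```

```text
248 gap [212 213 212 212 206 159  94  87  88  88  87  88  89  96 101 105 128 200
 208 209 209 208 209 209 209 207 208 208]
255 gap [211 212 213 213 212 207 160  98  88  89  86  89  90  97 101 103 104 126
 196 203 203 203 203 204 205 204 204 204]
262 gap [214 214 215 214 214 215 212 184 103  83  90  87  87  89  90  97 100 105
 127 196 204 204 202 205 204 203 204 204]
270 gap [214 214 215 213 213 214 214 214 204 118  91  90  91  89  89  98  99 101
 103 118 176 201 202 202 204 203 201 192]
276 gap [215 216 215 216 215 215 217 216 215 207 122  91  87  89  88  88  88  91
 101 102 121 191 191 185 152 144 140 138]
190 car [215 208 162 153 154 152 191 228 239 240 240 240 240 240] [232 233 232 231 230 229 221 193 186 185 185 186 186 186]
200 car [214 214 215 215 206 153 147 222 236 240 240 240 240 240] [233 232 232 230 229 228 217 167 180 183 182 182 182 182]
245 han [185 183 182 174  87  40  41  43  45  39  40  42] [ 48  48  46  48  50  48  49  89 188 226 229 232 232 231]
250 han [183 183 181 173 110  50  38  41  45  44  40  39] [ 46  46  49  46  47  50  49  85 179 224 223 224 226 224]
258 han [69 71 69 71 57 33 33 33 35 38 41 40] [47 45 48 48 45 48 51 50 80 93 95 96 97 97]
col322 [230 231 231 231 230 230 223 173  69  25  28  29  30  27  24  29  28  26
  27  28  24  24  26  28  24  34  33  38  38  45  43  47  46  43  45  42
  45  44  42  43  40  43  42  37  41  36  42  39  37  40  41  42  39  41
  41  40  50 120 213 237 237 230 218 164 132]
cutter [ 604.1 -180.   103. ]
base FL? [ 649.4 -100.1   25. ]
baseFR [ 598.5 -396.9   25. ]
str L [584.9 -66.9  40. ]
nearstripL [481.2 -57.8  40. ]
nearstripR [ 450.1 -244.4   40. ]
carTL [ 532.7 -268.8   64. ]
carTR [ 522.2 -325.1   64. ]
carBL [ 463.6 -254.5   64. ]
carBR [ 452.5 -314.    64. ]
hanTopNL [ 484.  -279.4  109. ]
hanTopNR [ 480.3 -299.4  109. ]
```

```bash
python3 - <<'E'
from h import *
import pickle
np.set_printoptions(precision=1,suppress=True)
c,s=pickle.load(open('d4.pkl','rb'))
gy=np.array([.1685,.9857,0])
for r,a,b in((248,155,166.4),(262,157.3,168.5),(276,160,170.5)):
    A,B=onz(c,(a,r),40),onz(c,(b,r),40);print(A,A@gy,B@gy,(A+B)@gy/2)
for p,z in(((279.3,200),64),((362.7,200),64),((304,247),109),((339.3,247),109)):print(onz(c,p,z)@gy)
E
```

```text
[ 494.  -156.3   40. ] -70.86019507057394 -79.94169490015952 -75.40094498536672
[ 482.1 -154.4   40. ] -70.93967341057785 -79.97219441910282 -75.45593391484032
[ 469.9 -152.7   40. ] -71.3477819045732 -79.9218029583238 -75.6347924314485
-174.09995328019875
-232.52953067485248
-192.34683266367216
-213.7290061919734
```

The notch is 9 mm wide as expected and level with the cutter. The carriage has 128 mm to travel. I'll descend and grip.

```bash
python3 -m inch '-.8 4 11 0 0 -.14;0 0 11 0 0 0;0 0 11 0 0 0;0 0 11 0 0 0;0 0 11 0 0 0;0 0 11 0 0 0;0 0 11 0 0 0;0 0 11 0 0 0;0 0 11 0 0 0;0 0 11 0 0 0'
python3 -m inch '0 0 0 0 0 0;0 0 0 0 0 0;0 0 0 0 0 0;0 0 0 0 0 0;0 0 0 0 0 0;0 0 0 0 0 0;0 0 0 0 0 0;0 0 0 0 0 0;0 0 0 0 0 0;0 0 0 0 0 0' 0 40
```

```text
time_s: 11.38
eef_pos: [493.3, -289.0, 77.0]
ee_rot: [-0.0, 0.996, -0.084, 0.0]
force: [-0.3, -0.6, -0.0]
grip_width: 0.999
grip_force: 0.0
time_s: 12.22
eef_pos: [493.6, -289.5, 78.8]
ee_rot: [0.001, 0.996, -0.085, 0.001]
force: [-2.1, -1.6, 5.9]
grip_width: 0.251
grip_force: 40.2
```

```bash
python3 -m inch '0 -11 0 0 0 0;0 -11 0 0 0 0;0 -11 0 0 0 0;0 -11 0 0 0 0;0 -11 0 0 0 0;0 -11 0 0 0 0;0 -11 0 0 0 0;0 -11 0 0 0 0;0 -11 0 0 0 0;0 -11 0 0 0 0'
python3 -m inch '0 0 0 0 0 0;0 0 0 0 0 0;0 0 0 0 0 0;0 0 0 0 0 0;0 0 0 0 0 0;0 0 0 0 0 0;0 0 0 0 0 0;0 0 0 0 0 0;0 0 0 0 0 0;0 0 0 0 0 0'
python3 - <<'E'
from h import *
import pickle
s=ctrl.sense();pickle.dump([cap('wrist','w5.png'),s],open('d5.pkl','wb'));print(s['eef_pos']@[.1685,.9857,0])
E
```

```text
time_s: 13.05
eef_pos: [511.7, -181.6, 78.8]
ee_rot: [0.001, 0.996, -0.085, 0.001]
force: [-5.5, -7.9, 5.9]
grip_width: 0.249
grip_force: 40.5
time_s: 13.88
eef_pos: [512.0, -179.7, 78.8]
ee_rot: [-0.001, 0.996, -0.084, 0.001]
force: [-1.3, 6.4, 8.9]
grip_width: 0.252
grip_force: 41.1
-90.89692992001454
```

View pics/w5.png

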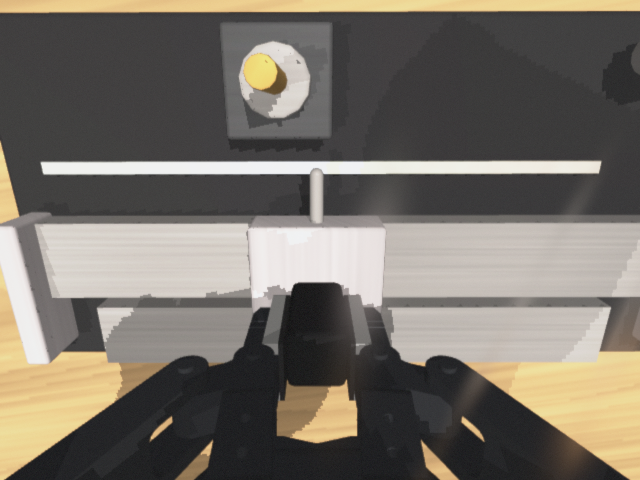

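The cutter tip is at (260,71) and its base centre at ~(275,79). The carriage spans columns 250–384 at its top edge, the stylus is at column 316, and the notch is hidden behind the left finger.

```bash
python3 - <<'E'
from h import *
import pickle
c,s=pickle.load(open('d5.pkl','rb'));g=c['image'].astype(int).mean(2);gy=np.array([.1685,.9857,0])
print(g[245,244:256].astype(int),g[245,378:392].astype(int))
e=[onz(c,(u,245),64)@gy for u in(249.5,384)];print(e,np.mean(e))
print(onz(c,(260.5,71),103),onz(c,(260.5,71),103)@gy)
E
```

```text
[201 202 201 198 168 199 217 227 230 232 233 234] [226 226 226 226 225 221 216 173 184 187 186 185 186 188]
[np.float64(-62.35501367968128), np.float64(-120.44769941614904)] -91.40135654791516
[ 604.61166769 -179.95526378  103.        ] -75.50483750344817
```

About 15.7 mm remains. I'll approach slowly and watch the force for the detent.

```bash

cat > st.py <<'E'
from h import *
s=ctrl.sense();gy=np.array([.1685,.9857,0]);print('yg %.2f to go %.2f  F along %.1f'%(s['eef_pos']@gy,-75.5-s['eef_pos']@gy,s['force']@gy))
E
python3 -m inch '0 -2 0 0 0 0;0 -2 0 0 0 0;0 -2 0 0 0 0;0 -2 0 0 0 0;0 -2 0 0 0 0;0 0 0 0 0 0;0 0 0 0 0 0;0 0 0 0 0 0;0 0 0 0 0 0;0 0 0 0 0 0'|grep grip; python3 st.py
for i in 1; do python3 -m inch '0 -.4 0 0 0 0;0 -.4 0 0 0 0;0 -.4 0 0 0 0;0 -.4 0 0 0 0;0 -.4 0 0 0 0;0 0 0 0 0 0;0 0 0 0 0 0;0 0 0 0 0 0;0 0 0 0 0 0;0 0 0 0 0 0'|grep grip; python3 st.py; done
python3 -m inch '0 -.4 0 0 0 0;0 -.4 0 0 0 0;0 -.4 0 0 0 0;0 -.4 0 0 0 0;0 -.4 0 0 0 0;0 0 0 0 0 0;0 0 0 0 0 0;0 0 0 0 0 0;0 0 0 0 0 0;0 0 0 0 0 0'|grep grip; python3 st.py
```

```text
grip_width: 0.249
grip_force: 41.0
yg -81.74 to go 6.24  F along -0.1
grip_width: 0.249
grip_force: 40.9
yg -80.44 to go 4.94  F along -4.7
grip_width: 0.25
grip_force: 40.9
yg -78.02 to go 2.52  F along -1.1
```

```bash

python3 -m inch '0 -.4 0 0 0 0;0 -.4 0 0 0 0;0 -.4 0 0 0 0;0 0 0 0 0 0;0 0 0 0 0 0;0 0 0 0 0 0;0 0 0 0 0 0;0 0 0 0 0 0;0 0 0 0 0 0;0 0 0 0 0 0'|grep grip; python3 st.py
python3 -m inch '0 -.4 0 0 0 0;0 -.4 0 0 0 0;0 -.2 0 0 0 0;0 0 0 0 0 0;0 0 0 0 0 0;0 0 0 0 0 0;0 0 0 0 0 0;0 0 0 0 0 0;0 0 0 0 0 0;0 0 0 0 0 0'|grep grip; python3 st.py
python3 - <<'E'
from h import *
import pickle
c=cap('wrist','w6.png');g=c['image'].astype(int).mean(2);gy=np.array([.1685,.9857,0])
r=g[245];d=np.abs(np.diff(r));print([(i,int(d[i])) for i in range(225,410) if d[i]>15])
e=[onz(c,(u,245),64)@gy for u in(249.5,384)];print(np.mean(e))
s=cap('side');sc=cap('scene')
cv2.imwrite('pics/m7.png',np.hstack([cv2.resize(c['image'][:400,120:520,::-1],(400,400)),cv2.resize(s['image'][160:340,230:410,::-1],(400,400),interpolation=cv2.INTER_CUBIC)]))
E
```

```text
grip_width: 0.254
grip_force: 41.0
yg -76.50 to go 1.00  F along -0.2
grip_width: 0.251
grip_force: 41.0
yg -75.39 to go -0.11  F along 1.3
[(246, 46), (248, 49), (249, 18), (384, 44)]
-75.92573964055752
```

View pics/m7.png

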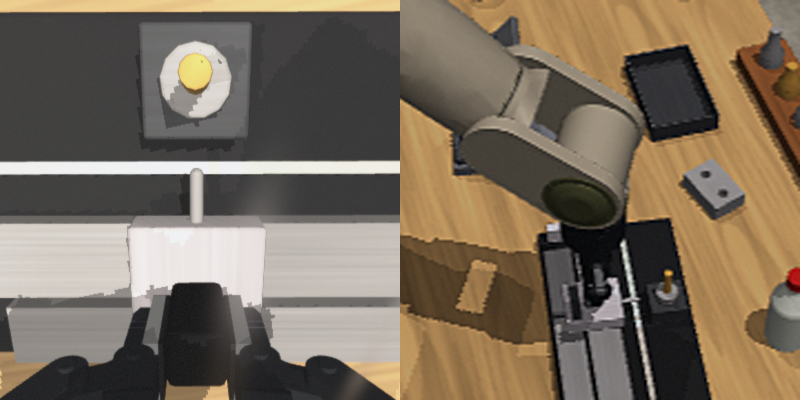

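The stylus (crop column 196) lines up with the brass cutter (column 196), so the ball is at the notch centre within about 0.5 mm. I'll check the panel in the scene view against the earlier picture, then hand in.

```bash
python3 -m inch '0 0 0 0 0 0;0 0 0 0 0 0;0 0 0 0 0 0;0 0 0 0 0 0;0 0 0 0 0 0;0 0 0 0 0 0;0 0 0 0 0 0;0 0 0 0 0 0;0 0 0 0 0 0;0 0 0 0 0 0'; python3 st.py; python3 - <<'E'
from h import *
import pickle
d,_=pickle.load(open('d3.pkl','rb'));a=d['scene']['image'];c=cap('scene')
b=c['image']
D=np.abs(a.astype(int)-b).max(2)[130:185,310:370]>40;print('changed px',D.sum(),'of',D.size)
cv2.imwrite('pics/s8.png',cv2.resize(b[120:360,170:410,::-1],(600,600)))
E
```

```text
time_s: 19.08
eef_pos: [514.6, -164.5, 78.8]
ee_rot: [-0.0, 0.996, -0.084, 0.0]
force: [-2.0, 1.7, 8.1]
grip_width: 0.249
grip_force: 41.0
yg -75.39 to go -0.11  F along 1.3
changed px 77 of 3300
```

View pics/s8.png

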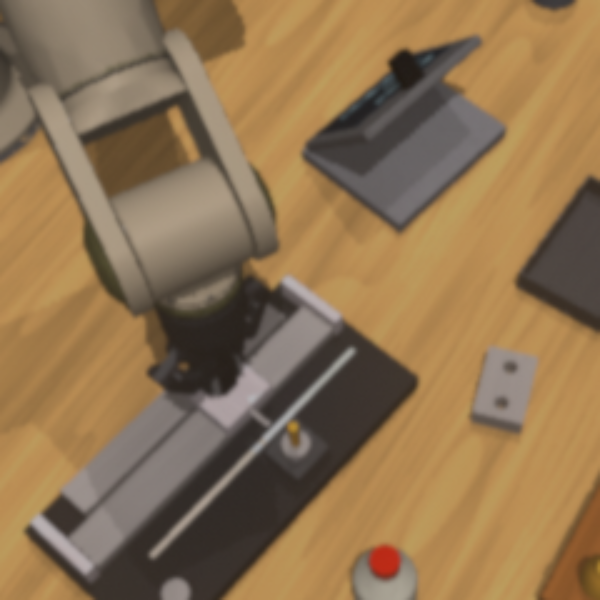

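The panel still stands as it was left (tab at about (407,68)), the stylus points at the cutter (294,435), and the collet, riser and oiler haven't moved.

```bash
python3 -c "
from rig import ctrl
print(ctrl.finish_job())"
```

```text
the job is handed in; nothing more can be done
None
```

I handed the job in at about 19 s of the 64 s: the screen stands at about 0.8 rad, and the gripper still holds the handle with about 41 N. The carriage is at the notch, within about 0.5 mm by the camera; the ball's click itself did not show clearly in the force readings.

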